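# Clamp a case fan into the bench test jig

## Robot

A 6-joint arm with a two-finger parallel gripper is mounted at the origin on the work surface. World frame = base frame: x ahead of the robot, y to its left, z up, the work surface at z = 0. Lengths are in m, angles in rad, forces in N, time in s.
With the tool pointing down it reaches from about 0.25 to 0.725 m from the base axis. Payload 4 kg.
Tool frame: the origin (TCP) lies at the very end of the fingers, on their centre line; the grasp point (between the pads) lies 19 mm behind it; x points along the fingers, z is the direction in which the jaws open and shut, and the axes are right-handed (so a half turn about x gives the same grasp; the last joint's range is limited). The gripper opens to 85 mm and grips with 20 to 120 N. Pads are 22 mm wide; open, the fingers measure 114 mm over their backs; the gripper's body (76 mm by 85 mm) begins 54 mm behind the grasp point. The pads swing forward as they close: fully open they stand 13 mm farther back than shut.
Start: joints at [-1.152, 0.241, 0.005, 1.335, 0, 1.571], TCP at [0.203, -0.457, 0.2] pointing down, gripper open.
Joint ranges: [-2.72, 2.72], [-1.05, 1.87], [-1.09, 1.28], [-1.99, 2.15], [-1.42, 1.44], [-3.14, 3.14]. Speed limits (rad/s): [2.79, 2.79, 3.14, 3.14, 3.14, 3.14].

## Interface

Orientations are given as a unit quaternion [x, y, z, w].
In Python, from workcell import bot gives the robot as it stands.
- The arm moves only by the tool apply_moves, never from a script. Its argument "targets" is one flat list of numbers, 7 for each row, row after row: the shift along the tool's x, y, z in units of 25 cm (1.0 is 25 cm), then the turn, a rotation vector about the tool's x, y, z in units of 0.5 rad (1.0 is 0.5 rad), then the opening, from 0 (shut) to 1 (fully open). In form: [tx, ty, tz, wx, wy, wz, claw, tx, ty, tz, wx, wy, wz, claw, ...]. A call has 1 to 12 rows; each row is the pose to reach, as a shift and turn from the pose commanded when the call began, along the tool's axes at that moment; what a row does not reach only later rows make up. A row lasts 1/12 s, in which the tool goes at most 41.7 mm and 7.16 degrees, less where a joint would pass 70% of its speed; a pose out of reach is approached as far as the arm can. A call with a number of a shift or a turn outside -1 to 1 is refused whole. A call with a gripper value outside its range is refused whole. The fingers move at their own pace and stop on an object; the grip force is fixed at half the most. Time passes only in rows, so rows that repeat a pose let the fingers close. It gives the time, the measured TCP pose, the force and the opening at its end, in the units of the state.
- bot.get_obs(): the state, without advancing time (a new reading comes with each control period).
- bot.camera(name): name is "scene" or "top" or "wrist"; returns (picture, depth): 480x640x3 uint8, red, green, blue; 480x640 float32, m along the optical axis (not along the pixel's ray), 0 where there is no reading.
- bot.camera_params(name): a dict with "fx", "fy", "cx", "cy" (pixels), "T" (4x4, takes a point from camera to world coordinates); the wrist camera has in their place "tool_from_camera" (4x4, takes a point from camera to tool coordinates, whose origin is the TCP and whose axes are the tool frame's). Camera axes: x right, y up, looking along -z (the intrinsics and any distortion apply to the point x, -y, -z); pixel columns grow to the right and rows downward; lengths in m; the calibration is good to about 2 mm. The wrist camera is an equidistant fisheye: a pixel r from the principal point sees the ray r / f radians off the axis. A picture is of the moment at which its call begins: read the wrist's pose just before it. camera_params takes no time and is no camera call.
- bot.job_done(): hands the job in, once; it reports no verdict.
The state is a dict: "clock": time; "joint_pos": joint angles; "joint_vel": joint speeds; "tau": joint torques, N m; "eef_pos": TCP position; "tool_rot": TCP orientation; "ft_force": force on the tool from outside, world axes, zero at the start; "ft_torque": the same for the moment, N m; "grip_width": finger opening in m.
Only numpy, scipy, OpenCV 4.12 (cv2) and the standard library are available. Lean on these libraries where they do the work, as an engineer would, in place of code of your own. Each camera call takes 0.05 s, during which the arm holds its last target.

## Task

Push the small case fan along the channel of the test jig until it sits fully home against the end stop. Then push the standing handle of the toggle clamp over, away from the fan, past its dead point until it snaps down into lock and the clamp's feet hold the fan there. Only push: do not lift the fan out of the channel, and leave the screwdriver, the squeeze bottle and the reservoir where they are.

Things in the scene. Friction and masses are not known exactly. Their poses are not given: they have to be found in the camera images.
- jig: fixed test jig: aluminium base plate 240 x 110 x 10 mm, two black rails forming a channel 83 mm wide, an end stop, a steel toggle clamp behind the stop. Origin on the bench under the middle of the stop's inner face; x along the channel to the stop and clamp, y across, z up. Channel from x = -165 mm (open end) to 0 (stop face); floor at z = 10, rail tops 22, stop top 30 mm.
- clamp_pivot (a point): the clamp's pivot, at x = 40, y = 0, z = 45 mm in the jig's frame, its axis along the jig's y. Handle and swing arm both turn about it. The jig's axes apply.
- fan: loose black cooling fan, grey blades, 80 x 80 mm, 25 mm high, about 90 g, flat in the channel with 1.5 mm play each side. Origin: centre of its underside. Fully home its origin is at x = -40 mm in the jig's frame. It starts 25 to 55 mm short of that and slides under a light push; its sides stand 13 mm above the rails.
- lever (a joint): handle angle, rad. 0: standing, leaning 0.17 from vertical towards the channel, where it starts; grows as it is pushed to the jig's +x and down; 1.6: locked end stop, handle nearly level (0.14 above), pointing away from the channel. It resists increasingly (up to about 5 N at its end) and swings back if let go, up to the dead point at 1.3; past 1.4 it snaps to 1.6 by itself and stays.
- handle_end (a point): the free end of the clamp's handle, on its centre line, 125 mm from the pivot. The handle is a straight bar in the jig's xz plane; its outer 85 mm is a black rubber grip 22 mm wide (along the jig's y) and 14 mm thick.
- presser: steel cross bar on the clamp's arm, 74 mm long across the jig, 12 mm wide, a sprung rubber foot of 10 mm diameter under each end. Turning the handle swings it down from above the stop (at start below 100 mm over the bench, at x = -15 to 40 mm) on to the two fan corners next to the stop. Origin at the clamp's pivot, 47 mm from the bar.
- screwdriver: loose screwdriver with a black handle, 190 mm long, lying on the bench beside the jig. Leave it alone. Origin at about its middle.
- squeeze_bottle: loose white squeeze bottle, 54 mm in diameter, 115 mm high, standing beside the jig. Leave it alone. Origin: centre of its underside.
- reservoir: loose clear cylinder with black end caps (a pump reservoir), 48 mm in diameter, 89 mm high plus an 8 mm port, standing beside the jig. Leave it alone. Origin: centre of its underside.

How it is judged:
By the outcome, as a careful person would: the job done as asked, in the order asked, and still so for the second after the job is handed in, with the robot touching nothing.
It also fails if it takes over 54 s, if anything falls off the work surface, if the arm or the gripper's body presses on something with over 40 N, if the wrist force passes 120 N, or if a joint passes its speed limit or range.

## Working session

There is one attempt and no reset: what is moved stays moved. The work goes in short steps, Python scripts to look and compute and a tool call to move; the robot and the scene stay as the last step left them, time stands still between calls to the robot, and variables do not carry over. Pictures are saved under pics/ and viewed, and the job is handed in when it is done.

Besides the shell and the picture viewer there is one more tool, called after "Request:" by a JSON object that holds its "fn" and its "kwargs", one argument or row to a line. apply_moves: Moves the arm, as the interface text tells. Its arguments: {"type":"object","properties":{"targets":{"type":"array"}},"required":["targets"]}

```bash
mkdir -p pics; ls
python3 - <<'E'
from workcell import bot
import cv2,numpy as np
o=bot.get_obs();print(o)
for n in("scene","top"):
    im,d=bot.camera(n);cv2.imwrite(f"pics/{n}0.png",im[:,:,::-1]);np.savez(f"{n}0.npz",im=im,d=d)
    print(n,bot.camera_params(n))
E
```

```text
pics
{'clock': 0.0, 'joint_pos': array([-1.15199418e+00,  2.41436157e-01,  3.71428588e-03,  1.33518289e+00,
        2.48386480e-05,  1.57076794e+00]), 'joint_vel': array([ 0.00132564, -0.00045531, -0.00047949,  0.00103066,  0.00032372,
        0.00147073]), 'tau': array([ 2.82793926e-04, -3.72317612e+01,  2.52407634e+01,  1.69943488e-02,
        9.40984046e-05, -1.51107866e-05]), 'eef_pos': array([ 0.20305735, -0.45614818,  0.19889765]), 'tool_rot': array([ 0.38554552,  0.59364035, -0.38471873,  0.5923996 ]), 'ft_force': array([ 0.41385194, -0.98743382,  0.50433172]), 'ft_torque': array([-0.03628595,  0.02544045,  0.01691701]), 'grip_width': 0.0856523070779489}
scene {'fx': 469.6605794716566, 'fy': 469.6605794716566, 'cx': 316.7868034195763, 'cy': 239.30196329898317, 'T': array([[ 0.39965306, -0.7949544 ,  0.45642626,  0.84530941],
       [ 0.91665854,  0.34451252, -0.20260369, -0.10092799],
       [ 0.00381614,  0.49935821,  0.86638722,  0.7133507 ],
       [ 0.        ,  0.        ,  0.        ,  1.        ]])}
top {'fx': 575.761394995205, 'fy': 575.761394995205, 'cx': 320.3912653426178, 'cy': 233.73025707113976, 'T': array([[ 0.01827061,  0.99098557, -0.1327169 ,  0.41281777],
       [-0.99979457,  0.01694318, -0.01112451,  0.03614988],
       [-0.00877559,  0.13289289,  0.99109155,  1.12627591],
       [ 0.        ,  0.        ,  0.        ,  1.        ]])}
```

View pics/scene0.png

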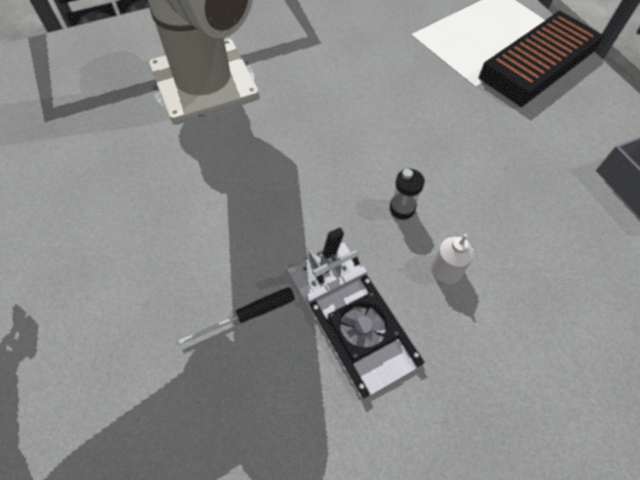

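View pics/top0.png

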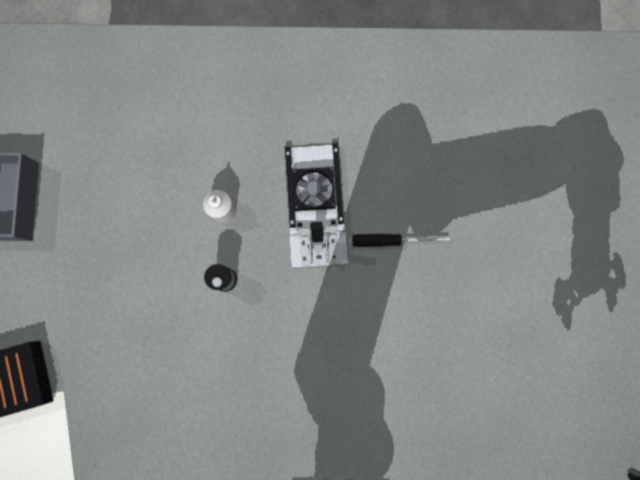

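The scene shows the jig with its open end away from the robot (fan at about (362,327) in scene, (314,189) in top). The clamp is nearer the robot, with the screwdriver on the right and the bottle and reservoir on the left. I'll enlarge both views.

Run:
```python
import cv2,numpy as np
a=np.load("top0.npz");im=a['im'][125:280,260:380,::-1]
cv2.imwrite("pics/topc.png",cv2.resize(im,(465,600),interpolation=cv2.INTER_CUBIC))
a=np.load("scene0.npz");im=a['im'][220:400,280:430,::-1]
cv2.imwrite("pics/scenec.png",cv2.resize(im,(500,600),interpolation=cv2.INTER_CUBIC))
```

```text
(no output)
```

View pics/topc.png

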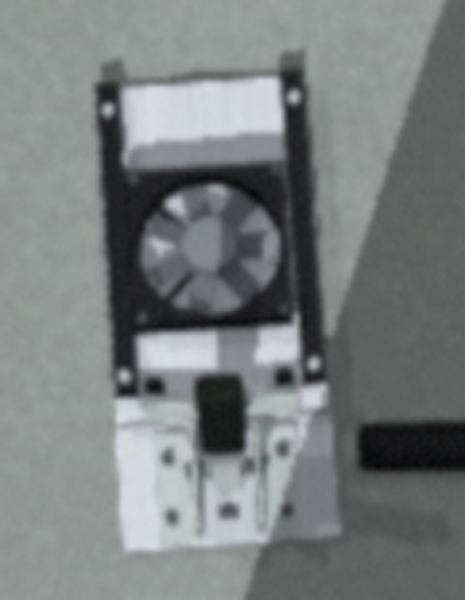

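View pics/scenec.png

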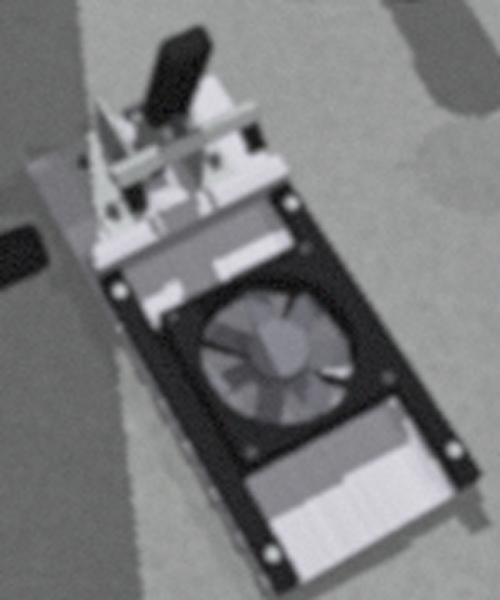

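```bash
cat > h.py <<'E'
import numpy as np
from workcell import bot
def ray(n,u,v,z):
    p=bot.camera_params(n);T=p["T"]
    d=T[:3,:3]@np.array([(u-p["cx"])/p["fx"],-(v-p["cy"])/p["fy"],-1]);o=T[:3,3]
    return o+d*(z-o[2])/d[2]
E
python3 - <<'E'
from h import *
t=lambda u,v,z:ray("top",260+u/3.875,125+v/3.871,z).round(4)
s=lambda u,v,z:ray("scene",280+u/3.333,220+v/3.333,z).round(4)
print("top")
for nm,u,v,z in [("railFL",97,85,.022),("railFR",302,72,.022),("scrFL",108,109,.022),("scrFR",293,97,.022),("scrNL",124,376,.022),("scrNR",314,363,.022),("plNL",125,550,.01),("plNR",342,537,.01),("fanFL",130,172,.035),("fanFR",284,164,.035),("fanNL",136,327,.035),("fanNR",299,320,.035),("hub",206,245,.03),("handle",220,378,.16),("sdrvtip",360,447,.015)]: print(nm,t(u,v,z))
print("scene")
for nm,u,v,z in [("scrFL",454,450,.022),("scrFR",272,553,.022),("scrNL",291,203,.022),("scrNR",120,290,.022),("fanNR",165,320,.035),("fanFR",247,470,.035),("fanFL",395,400,.035),("stopL",288,175,.03),("stopR",100,265,.03),("hub",280,345,.03),("handleend",190,35,.165)]: print(nm,s(u,v,z))
a=np.load("top0.npz");im=a['im'];d=a['d']
for n in("top",):
    print(d[125:280:6,314].round(3))
E
```

```text
top
railFL [0.7325 0.1216 0.022 ]
railFR [0.741  0.0172 0.022 ]
scrFL [0.72   0.1156 0.022 ]
scrFR [0.7278 0.0216 0.022 ]
scrNL [0.5825 0.1041 0.022 ]
scrNR [0.5907 0.009  0.022 ]
plNL [0.496  0.1021 0.01  ]
plNR [ 0.5045 -0.0065  0.01  ]
fanFL [0.684  0.1028 0.035 ]
fanFR [0.6894 0.0257 0.035 ]
fanNL [0.6052 0.0979 0.035 ]
fanNR [0.6101 0.0171 0.035 ]
hub [0.6484 0.0641 0.03  ]
handle [0.5611 0.0535 0.16  ]
sdrvtip [ 0.5495 -0.0148  0.015 ]
scene
scrFL [0.7223 0.1171 0.022 ]
scrFR [0.7302 0.0226 0.022 ]
scrNL [0.5848 0.1047 0.022 ]
scrNR [0.593  0.0106 0.022 ]
fanNR [0.6193 0.0216 0.035 ]
fanFR [0.6963 0.0259 0.035 ]
fanFL [0.6944 0.1001 0.035 ]
stopL [0.5739 0.1076 0.03  ]
stopR [0.5807 0.0057 0.03  ]
hub [0.6496 0.0657 0.03  ]
handleend [0.5547 0.0581 0.165 ]
[1.173 1.168 1.165 1.165 1.154 1.147 1.146 1.116 1.14  1.132 1.118 1.116
 1.122 1.122 1.128 1.134 1.131 0.971 0.995 1.026 1.071 1.122 1.12  1.123
 1.131 1.128]
```

```bash
cat >> h.py <<'E'
from scipy.spatial.transform import Rotation as R
O=np.array([.5743,.056,0]);ex=np.array([-.9962,-.0874,0]);ey=np.array([.0874,-.9962,0]);ez=np.array([0,0,1.])
J=np.stack([ex,ey,ez],1)
def w(x,y,z): return O+J@(np.array([x,y,z])/1000)
def jig(p): return (J.T@(np.asarray(p)-O)*1000).round(1)
def Rdown(s=1):
    z=s*ey;x=-ez;return np.stack([x,np.cross(z,x),z],1)
def row(goal,Rg=None):
    o=bot.get_obs();Rc=R.from_quat(o["tool_rot"]).as_matrix()
    t=Rc.T@(goal-o["eef_pos"])/.25
    r=np.zeros(3) if Rg is None else R.from_matrix(Rc.T@Rg).as_rotvec()/.5
    return np.r_[t,r].round(3)
def st():
    o=bot.get_obs();print(o["clock"].__round__(2),"tcp",o["eef_pos"].round(4),"jig",jig(o["eef_pos"]),"F",o["ft_force"].round(2),"w",round(o["grip_width"],4),"q",o["joint_pos"].round(3)); print(R.from_quat(o["tool_rot"]).as_matrix().round(3))
E
python3 - <<'E'
from h import *
st()
print(w(-75,0,0), jig([.649,.065,.03]))
for s in(1,-1): print(row(w(-137,0,200),Rdown(s)))
E
```

```text
0.1 tcp [ 0.2031 -0.4562  0.199 ] jig [414.6 477.8 199. ] F [-0.21 -0.54  1.14] w 0.0853 q [-1.152  0.241  0.004  1.335 -0.     1.571]
[[-0.001  0.914  0.407]
 [ 0.002  0.407 -0.914]
 [-1.    -0.    -0.002]]
[0.649015 0.062555 0.      ] [-75.2  -2.4  30. ]
[-2.000e-03  2.708e+00 -1.090e+00  6.630e-01 -4.000e-03  1.000e-03]
[-2.000e-03  2.708e+00 -1.090e+00 -5.621e+00 -1.000e-03 -5.000e-03]
```

Request:
{"fn": "apply_moves", "kwargs": {
  "targets": [0, 0.15, -0.06, 0.2, 0, 0, 0, 0, 0.3, -0.12, 0.4, 0, 0, 0, 0, 0.45, -0.18, 0.66, 0, 0, 0, 0, 0.6, -0.24, 0.66, 0, 0, 0, 0, 0.75, -0.3, 0.66, 0, 0, 0, 0, 0.9, -0.36, 0.66, 0, 0, 0, 0, 0.98, -0.39, 0.66, 0, 0, 0, 0, 0.98, -0.39, 0.66, 0, 0, 0]
}}

```text
clock: 0.77
eef_pos: [0.39, -0.2648, 0.1993]
tool_rot: [0.476, 0.524, -0.475, 0.523]
ft_force: [-0.1, -0.4, 0.4]
grip_width: -0.0
```

```bash
python3 -c "
from h import *
st();print(row(w(-137,0,200),Rdown(1)))"
```

```text
0.77 tcp [ 0.39   -0.2648  0.1993] jig [211.6 303.4 199.3] F [-0.07 -0.4   0.37] w -0.0 q [-5.970e-01  1.850e-01 -6.700e-02  1.319e+00  2.000e-03  2.449e+00]
[[ 0.     0.995  0.095]
 [ 0.002  0.095 -0.995]
 [-1.     0.001 -0.002]]
[ 0.000e+00  1.404e+00 -1.203e+00  1.500e-02 -3.000e-03 -1.000e-03]
```

Request:
{"fn": "apply_moves", "kwargs": {
  "targets": [0, 0.12, -0.1, 0, 0, 0, 0, 0, 0.24, -0.2, 0, 0, 0, 0, 0, 0.36, -0.3, 0, 0, 0, 0, 0, 0.48, -0.4, 0, 0, 0, 0, 0, 0.6, -0.5, 0, 0, 0, 0, 0, 0.72, -0.6, 0, 0, 0, 0, 0, 0.84, -0.7, 0, 0, 0, 0, 0, 0.94, -0.8, 0, 0, 0, 0, 0, 0.94, -0.8, 0, 0, 0, 0]
}}

```text
clock: 1.52
eef_pos: [0.6069, -0.0436, 0.198]
tool_rot: [0.476, 0.524, -0.475, 0.523]
ft_force: [-0.8, -0.6, -0.4]
grip_width: 0.0001
```

```bash
python3 -c "
from h import *
st();print(row(w(-137,0,200),Rdown(1)))
import cv2
im,d=bot.camera('scene');cv2.imwrite('pics/s1.png',im[:,:,::-1])"
```

```text
1.52 tcp [ 0.6069 -0.0436  0.198 ] jig [-23.8 102.  198. ] F [-0.78 -0.62 -0.41] w 0.0001 q [-7.300e-02  4.620e-01  3.190e-01  1.428e+00  2.000e-03  2.974e+00]
[[ 0.     0.996  0.094]
 [ 0.002  0.094 -0.996]
 [-1.     0.    -0.002]]
[-0.007  0.456 -0.405  0.014 -0.004 -0.   ]
```

View pics/s1.png

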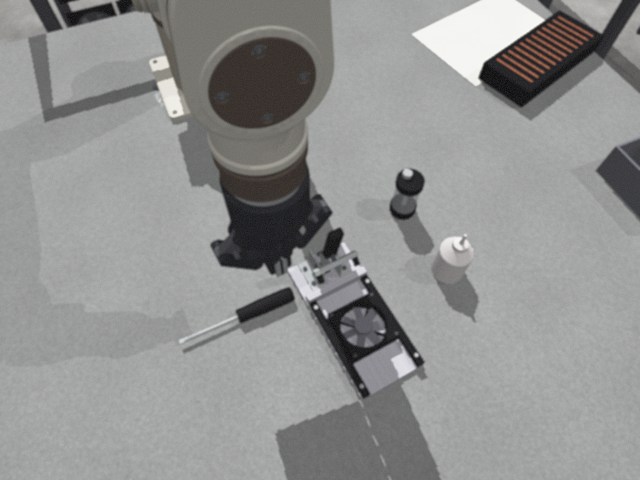

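The scene camera shows the arm clear of the jig, the fan still at about (362,327) and the handle standing at (333,243). Joint 6 is close to its limit, so I'll turn the tool back about 4°.

Request:
{"fn": "apply_moves", "kwargs": {
  "targets": [0, 0.1, -0.09, -0.08, 0, 0, 0, 0, 0.2, -0.18, -0.15, 0, 0, 0, 0, 0.3, -0.27, -0.15, 0, 0, 0, 0, 0.4, -0.36, -0.15, 0, 0, 0, 0, 0.456, -0.405, -0.15, 0, 0, 0, 0, 0.456, -0.405, -0.15, 0, 0, 0, 0, 0.456, -0.405, -0.15, 0, 0, 0]
}}

```text
clock: 2.15
eef_pos: [0.708, 0.0619, 0.1984]
tool_rot: [0.457, 0.54, -0.458, 0.539]
ft_force: [0.0, -0.5, 0.0]
grip_width: -0.0002
```

```bash
python3 -c "
from h import *
st();print(row(w(-137,0,60)),row(w(-137,0,18)))
import cv2
im,d=bot.camera('scene');cv2.imwrite('pics/s2.png',im[:,:,::-1])
im,d=bot.camera('wrist');cv2.imwrite('pics/w2.png',im[:,:,::-1])"
```

```text
2.15 tcp [0.708  0.0619 0.1984] jig [-133.7    5.8  198.4] F [ 0.   -0.51  0.01] w -0.0002 q [ 8.800e-02  7.080e-01  7.370e-01  1.602e+00 -1.000e-03  3.066e+00]
[[-0.002  0.987  0.163]
 [-0.001  0.163 -0.987]
 [-1.    -0.003  0.001]]
[ 0.554  0.016 -0.022  0.     0.     0.   ] [ 0.722  0.017 -0.023  0.     0.     0.   ]
```

View pics/s2.png

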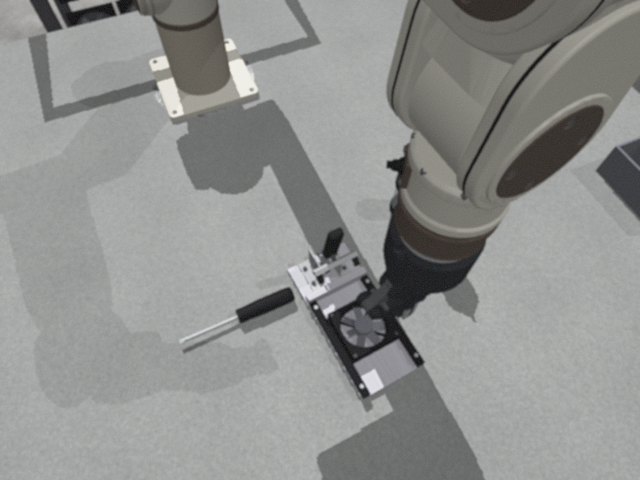

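View pics/w2.png

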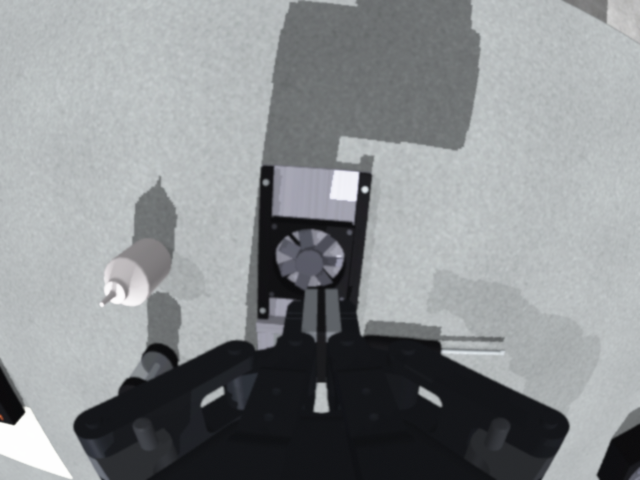

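The wrist camera shows the far rail screws at (265,183) and (365,189), a near screw at (263,311) and the fan's far edge from (272,219) to (357,223). I'll check the frame against these.

```bash
cat >> h.py <<'E'
def wray(u,v,z,o=None):
    o=o or bot.get_obs();p=bot.camera_params("wrist")
    f=p.get("fx");a=np.array([u-p["cx"],v-p["cy"]]);r=np.hypot(*a);t=r/f
    dc=np.array([np.sin(t)*a[0]/r,-np.sin(t)*a[1]/r,-np.cos(t)])
    T=np.eye(4);T[:3,:3]=R.from_quat(o["tool_rot"]).as_matrix();T[:3,3]=o["eef_pos"]
    T=T@p["tool_from_camera"];d=T[:3,:3]@dc;c=T[:3,3]
    return c+d*(z-c[2])/d[2]
E
python3 -c "
from h import *
for u,v,z in [(265,183,.022),(365,189,.022),(263,311,.022),(272,219,.035),(357,223,.035),(310,259,.035)]:
  p=wray(u,v,z);print(p.round(4),jig(p))"
```

```text
[0.7179 0.1173 0.022 ] [-148.4  -48.5   22. ]
[0.7275 0.0213 0.022 ] [-149.6   47.9   22. ]
[0.5799 0.1038 0.022 ] [ -9.7 -47.1  22. ]
[0.687  0.1047 0.035 ] [-116.6  -38.7   35. ]
[0.6961 0.0246 0.035 ] [-118.6   41.9   35. ]
[0.653 0.063 0.035] [-79.   -0.1  35. ]
```

Request:
{"fn": "apply_moves", "kwargs": {
  "targets": [0, 0.03, -0.025, 0, 0, 0, 0, 0.12, 0.03, -0.025, 0, 0, 0, 0, 0.24, 0.03, -0.025, 0, 0, 0, 0, 0.36, 0.03, -0.025, 0, 0, 0, 0, 0.48, 0.03, -0.025, 0, 0, 0, 0, 0.54, 0.03, -0.025, 0, 0, 0, 0, 0.54, 0.03, -0.025, 0, 0, 0, 0]
}}

```text
clock: 2.83
eef_pos: [0.7103, 0.0678, 0.06]
tool_rot: [0.455, 0.541, -0.461, 0.536]
ft_force: [-0.0, -0.6, -0.4]
grip_width: -0.0001
```

```bash
python3 -c "
from h import *
st();print(row(w(-140,0,18)))
import cv2
im,d=bot.camera('top');cv2.imwrite('pics/t3.png',im[100:300,220:420,::-1].repeat(3,0).repeat(3,1))
im,d=bot.camera('wrist');cv2.imwrite('pics/w3.png',im[:,:,::-1])"
```

```text
2.83 tcp [0.7103 0.0678 0.06  ] jig [-1.365e+02  1.000e-01  6.000e+01] F [-0.01 -0.64 -0.38] w -0.0001 q [ 0.095  0.76   0.476  1.297 -0.     3.075]
[[-0.01   0.987  0.161]
 [-0.001  0.161 -0.987]
 [-1.    -0.01  -0.   ]]
[0.168 0.016 0.001 0.    0.    0.   ]
```

View pics/w3.png

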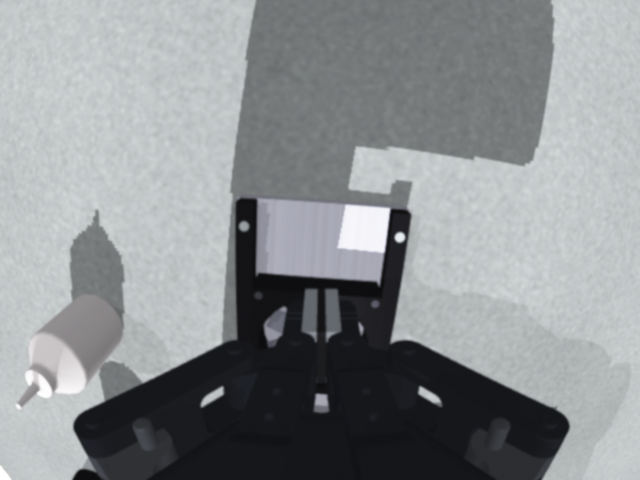

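```bash
python3 -c "
from h import *
for u,v,z in [(322,289,.06),(258,274,.035),(381,283,.035),(244,226,.022),(400,238,.022)]:
  p=wray(u,v,z);print(p.round(4),jig(p))"
```

```text
[0.7041 0.0669 0.06  ] [-130.2    0.5   60. ]
[0.6957 0.1046 0.035 ] [-125.2  -37.8   35. ]
[0.7019 0.03   0.035 ] [-124.8   37.    35. ]
[0.7203 0.1182 0.022 ] [-150.9  -49.2   22. ]
[0.7282 0.0214 0.022 ] [-150.3   47.9   22. ]
```

View pics/t3.png

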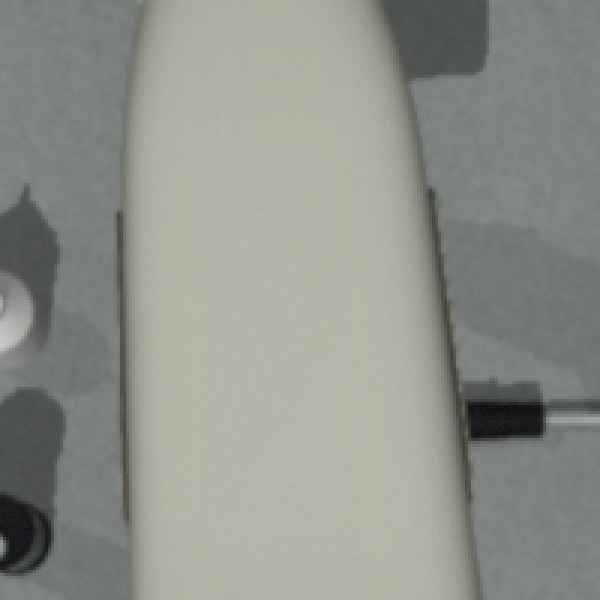

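```bash
python3 -c "
from h import *
o=bot.get_obs();p=bot.camera_params('wrist');T=np.eye(4);T[:3,:3]=R.from_quat(o['tool_rot']).as_matrix();T[:3,3]=o['eef_pos'];T=T@p['tool_from_camera'];print(jig(T[:3,3]),T[:3,2],p['fx'])
for u,v,z in [(320,279,.01),(320,279,.035),(320,286,.035),(320,290,.035)]:
  p=wray(u,v,z);print(jig(p))
import cv2
im=cv2.imread('pics/w3.png')[180:360,220:420];cv2.imwrite('pics/w3c.png',cv2.resize(im,None,fx=3.3,fy=3.3,interpolation=2))"
```

```text
[-215.3   -6.7  239.7] [0.29651044 0.04964646 0.95373832] 371.64829954431775
[-113.9    0.5   10. ]
[-125.    -0.2   35. ]
[-1.203e+02  1.000e-01  3.500e+01]
[-117.6    0.3   35. ]
```

View pics/w3c.png

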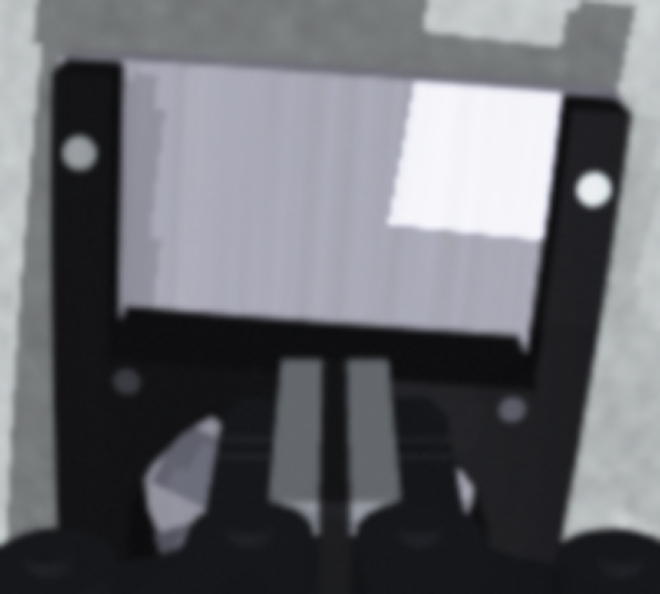

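```bash
python3 -c "
from h import *
p=bot.camera_params('wrist');print(p)
M=np.linalg.inv(p['tool_from_camera'])
for q in [(0,0,0),(0,.011,0),(0,-.011,0),(-.019,.011,0),(-.019,.011,.007),(-.04,.011,0)]:
  c=M@np.r_[q,1];a=np.array([c[0],-c[1]]);r=np.hypot(*a);t=np.arctan2(r,-c[2]);print(q,a/r*t*p['fx']+[p['cx'],p['cy']])
"
```

```text
{'fx': 371.64829954431775, 'fy': 371.64829954431775, 'cx': 320.9216537461946, 'cy': 237.63600052327246, 'tool_from_camera': array([[-1.00600871e-03,  2.99903664e-01, -9.53968962e-01,
        -1.74277221e-01],
       [ 1.53676052e-04,  9.53969480e-01,  2.99903665e-01,
         7.50700482e-02],
       [ 9.99999482e-01,  1.55103514e-04, -1.00578962e-03,
        -6.07858506e-04],
       [ 0.00000000e+00,  0.00000000e+00,  0.00000000e+00,
         1.00000000e+00]])}
(0, 0, 0) [321.74762536 275.59574588]
(0, 0.011, 0) [321.76799709 255.36507275]
(0, -0.011, 0) [321.7265668  294.92100393]
(-0.019, 0.011, 0) [321.90036495 269.87389111]
(-0.019, 0.011, 0.007) [337.39582909 269.84913953]
(-0.04, 0.011, 0) [322.08185037 289.89191745]
```

Request:
{"fn": "apply_moves", "kwargs": {
  "targets": [0.04, 0.012, 0, 0, 0, 0, 0, 0.08, 0.012, 0, 0, 0, 0, 0, 0.12, 0.012, 0, 0, 0, 0, 0, 0.15, 0.012, 0, 0, 0, 0, 0, 0.168, 0.012, 0, 0, 0, 0, 0, 0.168, 0.012, 0, 0, 0, 0, 0]
}}

```text
clock: 3.43
eef_pos: [0.7164, 0.0708, 0.0206]
tool_rot: [0.457, 0.54, -0.458, 0.538]
ft_force: [0.5, -0.4, -0.9]
grip_width: -0.0
```

```bash
python3 -c "
from h import *
st();print(row(w(-120,0,18)),row(w(-90,0,18)))
import cv2
im,d=bot.camera('wrist');cv2.imwrite('pics/w4c.png',cv2.resize(im[180:360,220:420,::-1],None,fx=3.3,fy=3.3,interpolation=2))
im,d=bot.camera('scene');cv2.imwrite('pics/s4.png',im[:,:,::-1])"
```

```text
3.43 tcp [0.7164 0.0708 0.0206] jig [-142.9   -2.3   20.6] F [ 0.48 -0.44 -0.95] w -0.0 q [ 0.098  0.794  0.437  1.217 -0.     3.076]
[[-0.003  0.987  0.163]
 [-0.     0.163 -0.987]
 [-1.    -0.003 -0.   ]]
[ 0.011 -0.092  0.002  0.     0.     0.   ] [ 0.011 -0.211 -0.007  0.     0.     0.   ]
```

View pics/w4c.png

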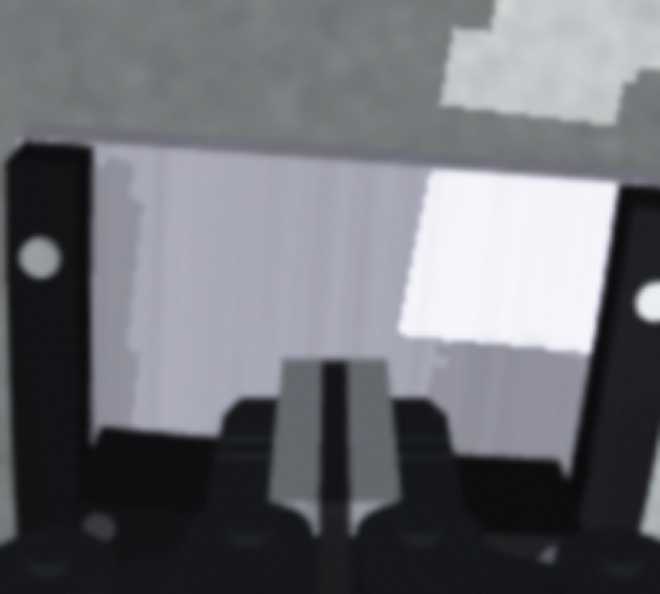

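View pics/s4.png

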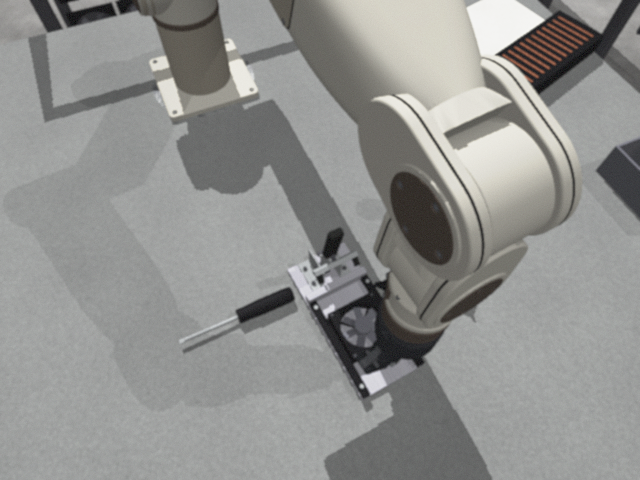

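Request:
{"fn": "apply_moves", "kwargs": {
  "targets": [0.01, -0.016, 0, 0, 0, 0, 0, 0.01, -0.032, 0, 0, 0, 0, 0, 0.01, -0.048, 0, 0, 0, 0, 0, 0.01, -0.064, 0, 0, 0, 0, 0, 0.01, -0.08, 0, 0, 0, 0, 0, 0.01, -0.092, 0, 0, 0, 0, 0, 0.01, -0.092, 0, 0, 0, 0, 0]
}}

```text
clock: 4.12
eef_pos: [0.6944, 0.0669, 0.0206]
tool_rot: [0.457, 0.539, -0.458, 0.539]
ft_force: [-0.0, -0.7, -0.1]
grip_width: 0.0003
```

```bash
python3 -c "
from h import *
st();print(row(w(-100,0,18)),row(w(-90,0,18)))
import cv2
im,d=bot.camera('wrist');cv2.imwrite('pics/w5c.png',cv2.resize(im[180:360,220:420,::-1],None,fx=3.3,fy=3.3,interpolation=2))
im,d=bot.camera('scene');cv2.imwrite('pics/s5c.png',cv2.resize(im[220:400,280:430,::-1],None,fx=3.3,fy=3.3,interpolation=2))"
```

```text
4.12 tcp [0.6944 0.0669 0.0206] jig [-120.6   -0.4   20.6] F [-0.03 -0.69 -0.14] w 0.0003 q [ 0.096  0.745  0.342  1.168 -0.     3.074]
[[-0.     0.987  0.163]
 [-0.     0.163 -0.987]
 [-1.    -0.    -0.   ]]
[ 0.011 -0.082 -0.005  0.     0.     0.   ] [ 0.011 -0.122 -0.008  0.     0.     0.   ]
```

View pics/w5c.png

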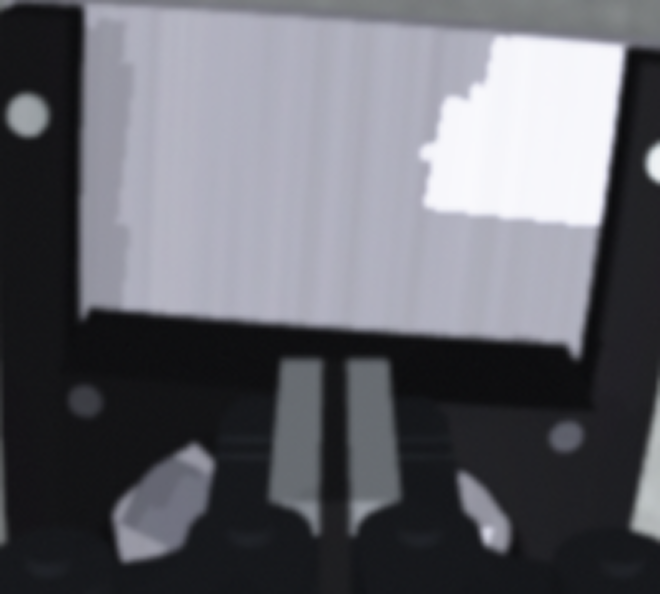

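View pics/s5c.png

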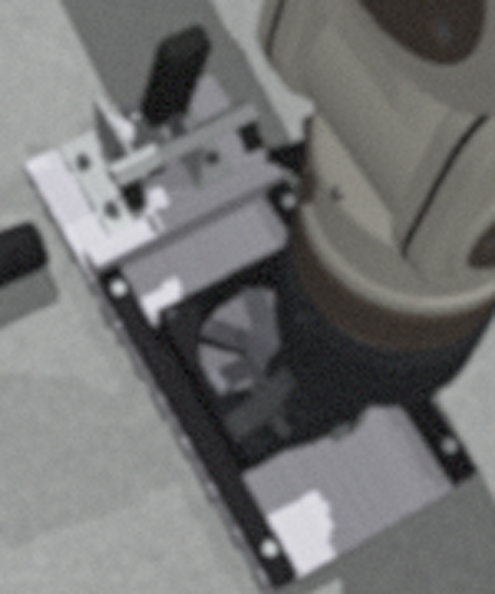

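The wrist view shows the grey fingertips ending at about v=288, over the fan's far face. No contact force was felt, so I need to find where the fingertips really are, using depth.

```bash
python3 -c "
from h import *
im,d=bot.camera('wrist');np.savez('w5.npz',im=im,d=d)
p=bot.camera_params('wrist');T=p['tool_from_camera'];o=bot.get_obs()
Rm=R.from_quat(o['tool_rot']).as_matrix()
for u in(250,311,332):
 for v in (270,278,282,285,287,290,292,295,300,310,325):
  a=np.array([u-p['cx'],v-p['cy']]);r=np.hypot(*a);t=r/p['fx'];z=d[v,u]
  c=np.array([np.tan(t)*a[0]/r*z,-np.tan(t)*a[1]/r*z,-z,1]);q=(T@c)[:3]
  print(u,v,im[v,u],d[v,u].round(4),(q*1000).round(1),jig(o['eef_pos']+Rm@q))
"
```

```text
250 270 [149 150 162] 0.1997 [ 11.   -1.7 -39.1] [-116.8  -39.3    9.5]
250 278 [15 15 17] 0.1956 [  5.9  -4.2 -38.4] [-114.3  -38.4   14.6]
250 282 [14 15 16] 0.1891 [ -0.8  -3.5 -37.1] [-115.1  -37.2   21.3]
250 285 [15 15 17] 0.1867 [ -3.4  -4.  -36.7] [-114.6  -36.7   23.9]
250 287 [15 15 17] 0.1843 [ -5.9  -4.  -36.2] [-114.7  -36.3   26.5]
250 290 [15 15 17] 0.181 [ -9.3  -4.  -35.6] [-114.7  -35.7   29.9]
250 292 [14 14 16] 0.1788 [-11.6  -4.  -35.2] [-114.7  -35.3   32.2]
250 295 [17 17 19] 0.1761 [-14.5  -4.2 -34.7] [-114.6  -34.8   35.1]
250 300 [35 36 40] 0.1781 [-13.5  -7.5 -35.2] [-111.3  -34.9   34.1]
250 310 [19 19 21] 0.1789 [-14.3 -12.6 -35.4] [-106.1  -34.8   34.9]
250 325 [20 21 22] 0.181 [-14.8 -21.1 -36.1] [-97.7 -34.8  35.3]
311 270 [171 172 184] 0.1979 [ 9.3 -0.8 -5.7] [-120.2   -6.1   11.2]
311 278 [159 159 171] 0.2003 [10.2 -5.8 -5.8] [-115.2   -5.8   10.3]
311 282 [16 16 17] 0.1971 [ 6.7 -6.6 -5.7] [-114.4   -5.6   13.9]
311 285 [15 15 17] 0.1938 [ 3.1 -6.7 -5.6] [-114.3   -5.5   17.4]
311 287 [25 26 28] 0.1912 [ 0.5 -6.7 -5.6] [-114.4   -5.5   20. ]
311 290
[... 487 characters left out ...]
 11. ]
332 278 [175 176 190] 0.2005 [10.4 -5.9  5.6] [-116.     5.6   10.1]
332 282 [44 44 49] 0.2 [ 9.3 -7.8  5.6] [-114.1    5.7   11.2]
332 285 [14 14 17] 0.1948 [ 4.  -7.2  5.4] [-114.7    5.5   16.5]
332 287 [25 25 28] 0.1929 [ 2.  -7.4  5.4] [-114.5    5.5   18.5]
332 290 [ 96 101 106] 0.15 [-37.5   9.8   4. ] [-131.5    2.9   58.1]
332 292 [103 108 113] 0.1486 [-39.1   9.6   4. ] [-131.3    2.8   59.6]
332 295 [103 108 113] 0.1469 [-41.    9.2   3.9] [-130.9    2.8   61.5]
332 300 [104 108 113] 0.1414 [-46.6   9.8   3.8] [-131.5    2.6   67.1]
332 310 [104 108 113] 0.1344 [-54.    9.4   3.6] [-131.1    2.4   74.5]
332 325 [104 108 113] 0.1245 [-64.5   9.3   3.3] [-130.9    2.1   85. ]
```

```bash
python3 -c "
from h import *
import cv2
im,d=bot.camera('scene');p=bot.camera_params('scene');T=p['T']
for x,y in [(240,430),(255,420),(270,400),(280,385),(262,395),(285,395),(275,410),(230,350),(250,450),(290,430)]:
  u=280+x/3.3;v=220+y/3.3;z=d[int(round(v)),int(round(u))]
  c=np.array([(u-p['cx'])/p['fx']*z,-(v-p['cy'])/p['fy']*z,-z,1]);print((x,y),jig((T@c)[:3]))
o=bot.get_obs();print(o['ft_force'],o['grip_width'])
cv2.imwrite('pics/s5d.png',cv2.resize(im[310:370,320:400,::-1],None,fx=10,fy=10,interpolation=2))
"
```

```text
(240, 430) [-128.9   57.8  144.5]
(255, 420) [-128.7   51.4  146.4]
(270, 400) [-126.3   44.   152.7]
(280, 385) [-124.8   39.4  159.3]
(262, 395) [-122.9   45.3  151.2]
(285, 395) [-129.9   40.9  163.9]
(275, 410) [-130.1   44.   151.1]
(230, 350) [-64.1  14.   12.4]
(250, 450) [-136.9   58.2  143.4]
(290, 430) [-133.9   36.8  125.7]
[ 0.65420597 -0.62091939 -0.3344597 ] -9.383766972084576e-05
```

View pics/s5d.png

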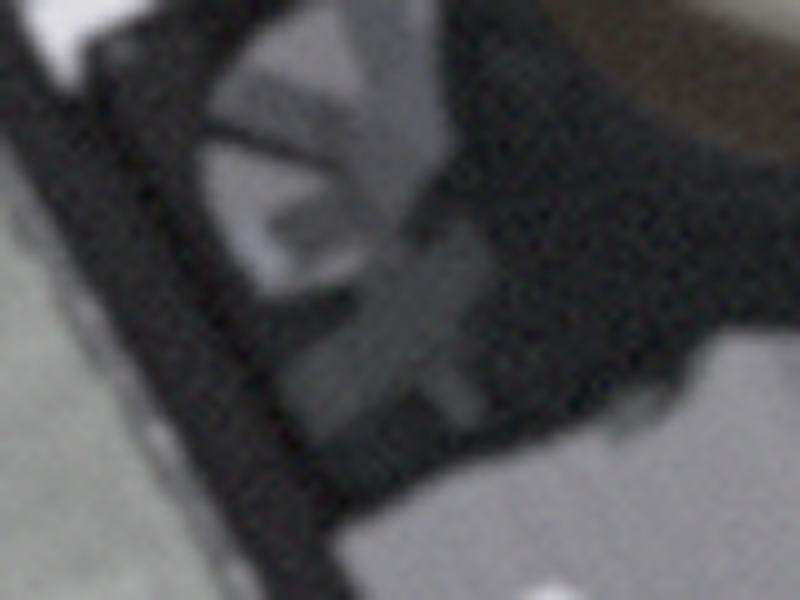

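Wrist depth puts the real finger ends about 38 mm behind the stated TCP, at z≈58 mm, so they passed over the fan without touching it. I'll back up and go lower in steps, checking force and depth.

Request:
{"fn": "apply_moves", "kwargs": {
  "targets": [0, 0.03, 0, 0, 0, 0, 0, 0, 0.06, 0, 0, 0, 0, 0, 0, 0.075, 0, 0, 0, 0, 0, 0, 0.075, 0, 0, 0, 0, 0, 0.03, 0.075, 0, 0, 0, 0, 0, 0.06, 0.075, 0, 0, 0, 0, 0, 0.08, 0.075, 0, 0, 0, 0, 0, 0.08, 0.075, 0, 0, 0, 0, 0]
}}

```text
clock: 4.98
eef_pos: [0.7115, 0.0699, -0.0023]
tool_rot: [0.456, 0.54, -0.459, 0.538]
ft_force: [-0.5, 0.4, -0.6]
grip_width: -0.0001
```

```bash
cat >> h.py <<'E'
def wdep(pts):
    im,d=bot.camera('wrist');p=bot.camera_params('wrist');T=p['tool_from_camera'];o=bot.get_obs()
    Rm=R.from_quat(o['tool_rot']).as_matrix()
    for u,v in pts:
        a=np.array([u-p['cx'],v-p['cy']]);r=np.hypot(*a);t=r/p['fx'];z=d[v,u]
        c=np.array([np.tan(t)*a[0]/r*z,-np.tan(t)*a[1]/r*z,-z,1]);q=(T@c)[:3]
        print((u,v),im[v,u],(q*1000).round(1),jig(o['eef_pos']+Rm@q))
    return im,d
E
python3 -c "
from h import *
st()
import cv2
im,d=wdep([(332,v) for v in (270,280,284,287,290,293)]+[(260,v) for v in range(280,330,6)])
cv2.imwrite('pics/w6c.png',cv2.resize(im[180:360,220:420,::-1],None,fx=3.3,fy=3.3,interpolation=2))
print(row(w(-138,0,-18)))"
```

```text
4.98 tcp [ 0.7115  0.0699 -0.0023] jig [-137.9   -1.8   -2.3] F [-0.5   0.41 -0.58] w -0.0001 q [ 0.098  0.803  0.392  1.164 -0.     3.076]
[[-0.004  0.987  0.163]
 [-0.     0.163 -0.987]
 [-1.    -0.004 -0.   ]]
(332, 270) [168 167 180] [-12.    8.    4.8] [-146.8    2.3   10.5]
(332, 280) [169 169 182] [-12.6   3.1   4.8] [-142.     2.7   11.1]
(332, 284) [169 170 182] [-12.4   1.    4.9] [-139.8    2.9   11. ]
(332, 287) [159 160 172] [-12.8  -0.4   4.9] [-138.4    3.    11.4]
(332, 290) [106 109 116] [-37.8   9.9   4. ] [-148.7    1.4   36.3]
(332, 293) [102 106 112] [-40.4   9.8   4. ] [-148.6    1.4   38.9]
(260, 280) [167 168 180] [-12.6   2.9 -29.7] [-139.1  -31.6   11.1]
(260, 286) [168 169 180] [-13.3   0.1 -29.7] [-136.3  -31.5   11.9]
(260, 292) [168 168 181] [-12.9  -3.3 -30. ] [-132.9  -31.5   11.5]
(260, 298) [168 168 180] [-12.   -7.  -30.4] [-129.2  -31.6   10.6]
(260, 304) [169 169 181] [-13.   -9.9 -30.4] [-126.3  -31.4   11.6]
(260, 310) [169 170 182] [-12.5 -13.5 -30.7] [-122.7  -31.5   11.1]
(260, 316) [170 170 183] [-12.8 -16.8 -30.9] [-119.4  -31.4   11.4]
(260, 322) [153 153 165] [-13.3 -20.  -31.1] [-116.2  -31.3   11.9]
(260, 328) [15 14 16] [-16.7 -21.5 -30.7] [-114.7  -30.8   15.3]
[ 0.066 -0.002  0.007  0.     0.     0.   ]
```

View pics/w6c.png

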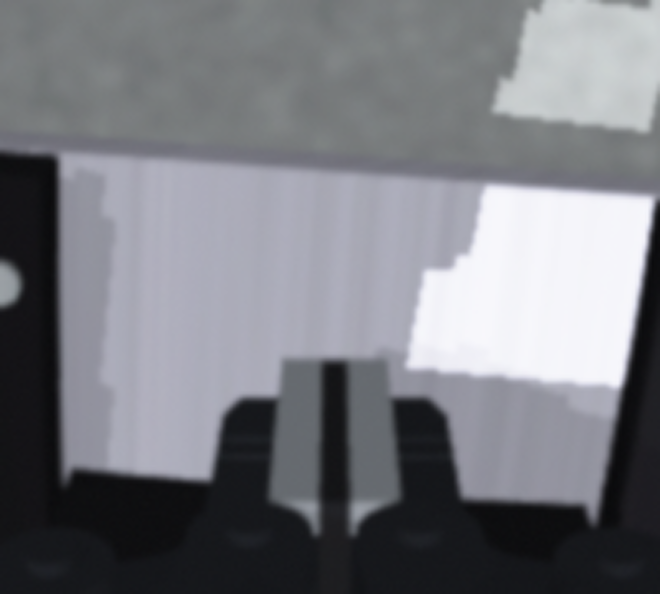

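Request:
{"fn": "apply_moves", "kwargs": {
  "targets": [0.03, 0, 0.005, 0, 0, 0, 0, 0.06, 0, 0.005, 0, 0, 0, 0, 0.06, 0, 0.005, 0, 0, 0, 0, 0.06, -0.016, 0.005, 0, 0, 0, 0, 0.06, -0.032, 0.004, 0, 0, 0, 0, 0.06, -0.048, 0.003, 0, 0, 0, 0, 0.06, -0.06, 0.002, 0, 0, 0, 0, 0.06, -0.072, 0.001, 0, 0, 0, 0, 0.06, -0.084, 0, 0, 0, 0, 0, 0.06, -0.096, 0, 0, 0, 0, 0, 0.06, -0.096, 0, 0, 0, 0, 0]
}}

```text
clock: 5.95
eef_pos: [0.6894, 0.0661, -0.0144]
tool_rot: [0.457, 0.539, -0.457, 0.539]
ft_force: [0.2, 0.3, -0.1]
grip_width: 0.0001
```

```bash
python3 -c "
from h import *
st()
import cv2
im,d=wdep([(332,v) for v in (280,286,290)]+[(260,v) for v in range(274,330,6)])
cv2.imwrite('pics/w7c.png',cv2.resize(im[180:360,220:420,::-1],None,fx=3.3,fy=3.3,interpolation=2))
im,d=bot.camera('scene');cv2.imwrite('pics/s7c.png',cv2.resize(im[220:400,280:430,::-1],None,fx=3.3,fy=3.3,interpolation=2))
print(row(w(-90,0,-17)))"
```

```text
5.95 tcp [ 0.6894  0.0661 -0.0144] jig [-115.5   -0.   -14.4] F [ 0.16  0.28 -0.08] w 0.0001 q [ 0.096  0.766  0.285  1.089 -0.     3.073]
[[-0.     0.987  0.163]
 [-0.     0.163 -0.987]
 [-1.    -0.     0.   ]]
(332, 280) [179 180 193] [-24.    8.2   4.4] [-124.2    3.8    9.5]
(332, 286) [175 176 189] [-24.7   5.6   4.5] [-121.7    4.    10.2]
(332, 290) [108 113 120] [-37.    9.5   4.1] [-125.5    3.3   22.6]
(260, 274) [184 183 197] [-25.   11.4 -27.3] [-125.   -28.1   10.5]
(260, 280) [184 184 197] [-23.6   7.9 -27.7] [-121.5  -28.2    9.1]
(260, 286) [184 184 196] [-24.4   5.3 -27.7] [-118.9  -28.1    9.9]
(260, 292) [184 184 197] [-23.3   1.8 -28.1] [-115.3  -28.2    8.8]
(260, 298) [184 184 197] [-24.9  -0.5 -28. ] [-113.1  -27.9   10.4]
(260, 304) [184 184 196] [-25.   -3.6 -28.2] [-110.   -27.9   10.5]
(260, 310) [183 183 196] [-25.7  -6.3 -28.3] [-107.3  -27.8   11.2]
(260, 316) [181 181 194] [-23.9 -10.5 -28.8] [-103.1  -28.     9.5]
(260, 322) [15 15 17] [-28.5 -11.  -28.2] [-102.6  -27.3   14. ]
(260, 328) [15 15 17] [-33.  -11.5 -27.6] [-102.2  -26.7   18.5]
[ 0.01  -0.103 -0.008  0.     0.     0.   ]
```

View pics/w7c.png

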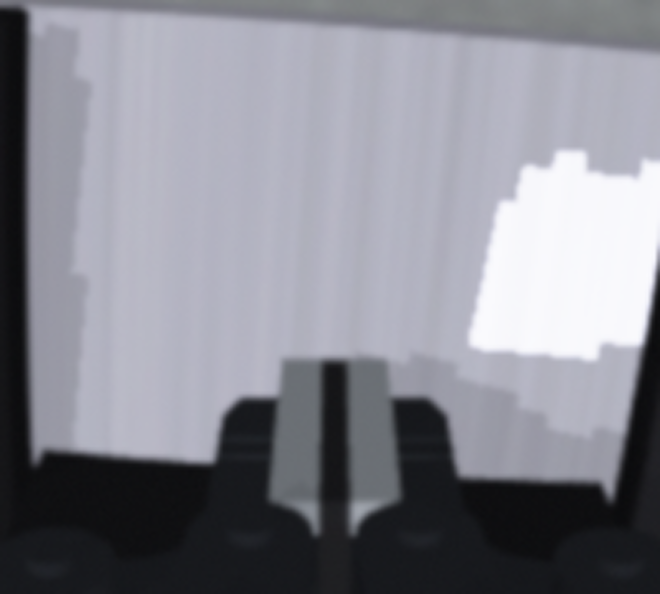

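View pics/s7c.png

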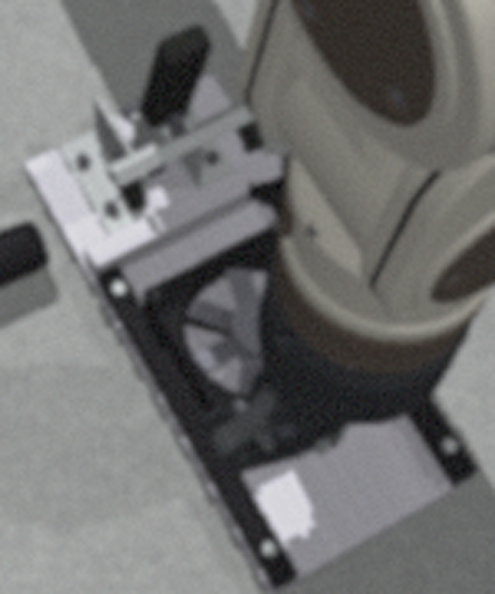

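The fan is moving: its far face is now at about x=-102, so it needs about 22 mm more.

Request:
{"fn": "apply_moves", "kwargs": {
  "targets": [0, -0.012, 0, 0, 0, 0, 0, 0, -0.024, -0.001, 0, 0, 0, 0, 0, -0.036, -0.002, 0, 0, 0, 0, 0, -0.048, -0.003, 0, 0, 0, 0, 0, -0.06, -0.004, 0, 0, 0, 0, 0, -0.07, -0.005, 0, 0, 0, 0, 0, -0.078, -0.006, 0, 0, 0, 0, 0, -0.084, -0.006, 0, 0, 0, 0, 0, -0.084, -0.006, 0, 0, 0, 0]
}}

```text
clock: 6.8
eef_pos: [0.6685, 0.0642, -0.0147]
tool_rot: [0.457, 0.539, -0.458, 0.539]
ft_force: [-0.0, -0.9, 0.8]
grip_width: -0.0002
```

```bash
python3 -c "
from h import *
st()
im,d=wdep([(332,290)]+[(260,v) for v in range(316,332,4)])
"
```

```text
6.8 tcp [ 0.6685  0.0642 -0.0147] jig [-94.5   0.  -14.7] F [-0.01 -0.95  0.78] w -0.0002 q [0.096 0.727 0.208 1.052 0.    3.074]
[[-0.     0.987  0.163]
 [-0.     0.163 -0.987]
 [-1.    -0.    -0.   ]]
(332, 290) [109 113 120] [-37.8   9.9   4. ] [-104.8    3.3   23.1]
(260, 316) [184 185 198] [-24.2 -10.3 -28.8] [-82.1 -27.8   9.4]
(260, 320) [55 56 61] [-25.3 -11.8 -28.7] [-80.6 -27.7  10.6]
(260, 324) [15 15 17] [-30.2 -11.1 -28. ] [-81.4 -27.   15.5]
(260, 328) [16 17 19] [-32.8 -11.6 -27.6] [-80.9 -26.6  18.1]
```

Nearly home (face at about -81), with no stop force yet. I'll continue in 0.75 mm steps.

Request:
{"fn": "apply_moves", "kwargs": {
  "targets": [0, -0.003, 0, 0, 0, 0, 0, 0, -0.006, 0, 0, 0, 0, 0, 0, -0.009, 0, 0, 0, 0, 0, 0, -0.009, 0, 0, 0, 0, 0]
}}

```text
clock: 7.18
eef_pos: [0.6674, 0.0636, -0.0145]
tool_rot: [0.458, 0.539, -0.457, 0.54]
ft_force: [2.1, 0.3, -0.8]
grip_width: -0.0001
```

Request:
{"fn": "apply_moves", "kwargs": {
  "targets": [0, -0.003, 0, 0, 0, 0, 0, 0, -0.003, 0, 0, 0, 0, 0]
}}

```text
clock: 7.35
eef_pos: [0.6672, 0.0634, -0.0142]
tool_rot: [0.458, 0.538, -0.457, 0.54]
ft_force: [4.9, -0.8, -0.8]
grip_width: -0.0001
```

Request:
{"fn": "apply_moves", "kwargs": {
  "targets": [0, -0.004, 0, 0, 0, 0, 0, 0, -0.008, 0, 0, 0, 0, 0, 0, -0.008, 0, 0, 0, 0, 0]
}}

```text
clock: 7.6
eef_pos: [0.6671, 0.0628, -0.0134]
tool_rot: [0.459, 0.537, -0.456, 0.541]
ft_force: [8.0, -1.5, 0.1]
grip_width: -0.0002
```

```bash
python3 -c "
from h import *
st()
im,d=wdep([(332,290)]+[(u,v) for u in (250,260,385) for v in range(316,332,4)])
"
```

```text
7.6 tcp [ 0.6671  0.0628 -0.0134] jig [-93.1   1.3 -13.4] F [ 7.98 -1.47  0.13] w -0.0002 q [ 9.500e-02  7.180e-01  1.930e-01  1.040e+00 -1.000e-03  3.073e+00]
[[ 0.006  0.987  0.162]
 [-0.001  0.162 -0.987]
 [-1.     0.006  0.002]]
(332, 290) [109 113 120] [-38.1  10.    4. ] [-103.2    4.5   24.8]
(250, 316) [155 154 167] [-23.9 -10.6 -33.6] [-79.8 -31.5  10.3]
(250, 320) [15 15 17] [-28.1 -10.4 -32.9] [-80.1 -30.8  14.5]
(250, 324) [16 16 18] [-31.4 -10.5 -32.3] [-80.  -30.2  17.9]
(250, 328) [15 15 17] [-33.4 -11.4 -32.1] [-79.1 -29.9  19.9]
(260, 316) [174 175 187] [-23.4 -10.7 -28.9] [-80.1 -26.8   9.9]
(260, 320) [19 18 21] [-26.5 -11.2 -28.5] [-79.7 -26.3  12.9]
(260, 324) [15 16 18] [-30.2 -11.1 -28. ] [-79.7 -25.8  16.7]
(260, 328) [15 15 17] [-34.5 -10.6 -27.3] [-80.3 -25.2  21. ]
(385, 316) [160 160 173] [-23.2 -11.   29.6] [-84.3  31.6   9.7]
(385, 320) [159 160 172] [-23.6 -12.9  29.7] [-82.3  31.8  10.2]
(385, 324) [131 131 142] [-24.1 -14.8  29.8] [-80.4  32.   10.7]
(385, 328) [14 14 16] [-28.4 -14.4  29.1] [-80.8  31.3  15. ]
```

The fan is home: its far face is at -80 mm at both corners, with 8 N against the stop. Retracting and rising.

Request:
{"fn": "apply_moves", "kwargs": {
  "targets": [0, 0.03, 0, 0, 0, 0, 0, 0, 0.07, 0, 0, 0, 0, 0, 0, 0.07, 0, 0, 0, 0, 0, -0.12, 0.07, 0, 0, 0, 0, 0, -0.26, 0.07, 0, 0, 0, 0, 0, -0.4, 0.07, 0, 0, 0, 0, 0, -0.54, 0.07, 0, 0, 0, 0, 0, -0.68, 0.07, 0, 0, 0, 0, 0, -0.68, 0.07, 0, 0, 0, 0, 0, -0.68, 0.07, 0, 0, 0, 0, 0]
}}

```text
clock: 8.48
eef_pos: [0.6822, 0.0667, 0.1587]
tool_rot: [0.459, 0.538, -0.456, 0.54]
ft_force: [0.5, 0.5, -0.7]
grip_width: -0.0001
```

```bash
python3 -c "
from h import *
st();print(row(w(-25,0,155)),row(w(-25,0,109)))
import cv2
im,d=bot.camera('wrist');np.savez('w8.npz',im=im,d=d);cv2.imwrite('pics/w8.png',im[:,:,::-1])
im,d=bot.camera('scene');cv2.imwrite('pics/s8c.png',cv2.resize(im[220:400,280:430,::-1],None,fx=3.3,fy=3.3,interpolation=2))
"
```

```text
8.48 tcp [0.6822 0.0667 0.1587] jig [-108.4   -1.2  158.7] F [ 0.48  0.52 -0.71] w -0.0001 q [0.097 0.638 0.511 1.438 0.    3.075]
[[ 0.005  0.987  0.163]
 [ 0.001  0.163 -0.987]
 [-1.     0.005 -0.   ]]
[ 0.013 -0.333 -0.021  0.     0.     0.   ] [ 0.197 -0.334 -0.021  0.     0.     0.   ]
```

View pics/w8.png

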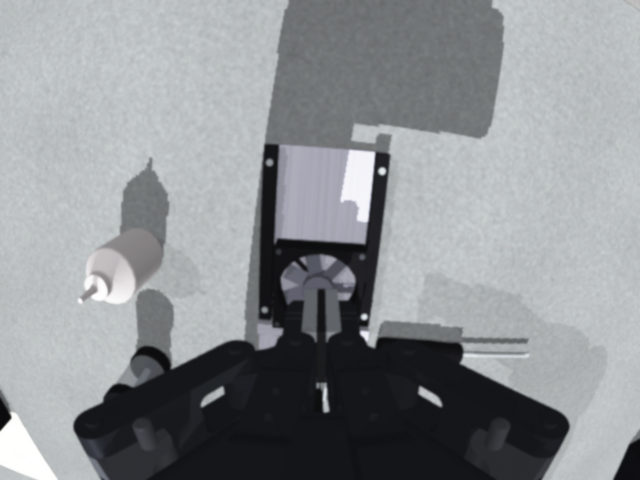

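View pics/s8c.png

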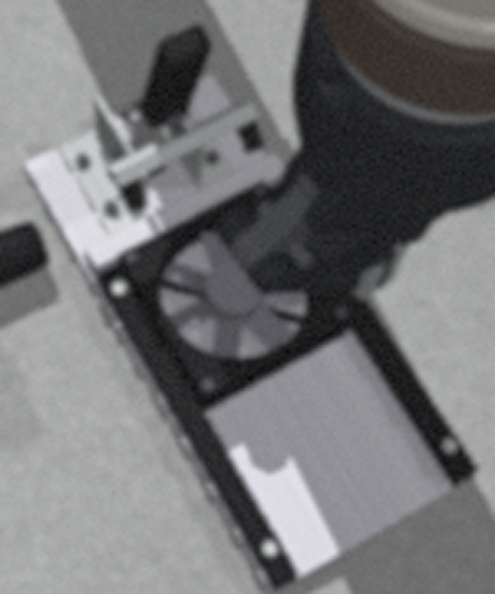

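```bash
python3 -c "
from h import *
a=np.load('w8.npz');im,d=a['im'],a['d'];p=bot.camera_params('wrist');T=p['tool_from_camera']
for u,v in [(332,290),(332,300),(332,325),(332,335),(350,304),(350,312),(350,330),(350,345),(390,345),(322,385),(322,440),(270,390),(300,470),(150,440)]:
  q=np.array([u-p['cx'],v-p['cy']]);r=np.hypot(*q);t=r/p['fx'];z=d[v,u]
  print(u,v,im[v,u],((T@np.array([np.tan(t)*q[0]/r*z,-np.tan(t)*q[1]/r*z,-z,1]))[:3]*1000).round(1))
"
```

```text
332 290 [ 93  97 103] [-37.1   9.5   4.1]
332 300 [ 96 100 105] [-47.2  10.1   3.8]
332 325 [ 96 100 105] [-65.2   9.7   3.3]
332 335 [70 73 77] [-73.3  10.9   3. ]
350 304 [20 21 25] [-41.4   5.3  11.2]
350 312 [25 26 30] [-48.8   5.7  10.7]
350 330 [20 21 24] [-61.7   5.5   9.8]
350 345 [24 26 30] [-79.4  11.    8.4]
390 345 [21 22 25] [-78.1   9.7  21. ]
322 385 [128 132 134] [ 123.7 -176.4    0.8]
322 440 [20 21 24] [-116.2    9.1   -0.3]
270 390 [21 23 26] [-106.4   15.9  -12.6]
300 470 [19 21 24] [-125.4    9.5   -4.9]
150 440 [56 58 62] [-118.6    6.7  -41.6]
```

Request:
{"fn": "apply_moves", "kwargs": {
  "targets": [0, -0.1, -0.006, 0, 0, 0, 0, 0, -0.2, -0.012, 0, 0, 0, 0, 0, -0.28, -0.018, 0, 0, 0, 0, 0, -0.334, -0.021, 0, 0, 0, 0, 0, -0.334, -0.021, 0, 0, 0, 0, 0.08, -0.334, -0.021, 0, 0, 0, 0, 0.16, -0.334, -0.021, 0, 0, 0, 0, 0.197, -0.334, -0.021, 0, 0, 0, 0, 0.197, -0.334, -0.021, 0, 0, 0, 0]
}}

```text
clock: 9.33
eef_pos: [0.5952, 0.0576, 0.1017]
tool_rot: [0.455, 0.541, -0.459, 0.537]
ft_force: [-0.1, 0.5, -0.4]
grip_width: 0.0001
```

```bash
python3 -c "
from h import *
st()
for r in (105,):
 for ph in (-.17,0,.15,.3,.45,.6,.75,.9,1.05,1.15,1.25,1.32):
  print(ph,row(w(40+r*np.sin(ph)-7*np.cos(ph)-11,0,45+r*np.cos(ph)+7*np.sin(ph)-37.5))[:3])
import cv2
im,d=bot.camera('wrist');cv2.imwrite('pics/w9.png',im[:,:,::-1])
im,d=bot.camera('scene');cv2.imwrite('pics/s9.png',cv2.resize(im[150:400,230:480,::-1],None,fx=2.4,fy=2.4,interpolation=2))
"
```

```text
9.33 tcp [0.5952 0.0576 0.1017] jig [-20.9   0.2 101.7] F [-0.1   0.53 -0.38] w 0.0001 q [0.096 0.496 0.119 1.203 0.    3.074]
[[-0.008  0.987  0.163]
 [-0.001  0.163 -0.987]
 [-1.    -0.008 -0.001]]
-0.17 [-0.031 -0.101 -0.008]
0 [-0.042 -0.172 -0.014]
0.15 [-0.041 -0.234 -0.019]
0.3 [-0.03  -0.296 -0.023]
0.45 [-0.01  -0.356 -0.028]
0.6 [ 0.018 -0.412 -0.032]
0.75 [ 0.054 -0.464 -0.036]
0.9 [ 0.098 -0.509 -0.04 ]
1.05 [ 0.148 -0.547 -0.043]
1.15 [ 0.185 -0.568 -0.044]
1.25 [ 0.223 -0.586 -0.046]
1.32 [ 0.251 -0.596 -0.046]
```

View pics/s9.png

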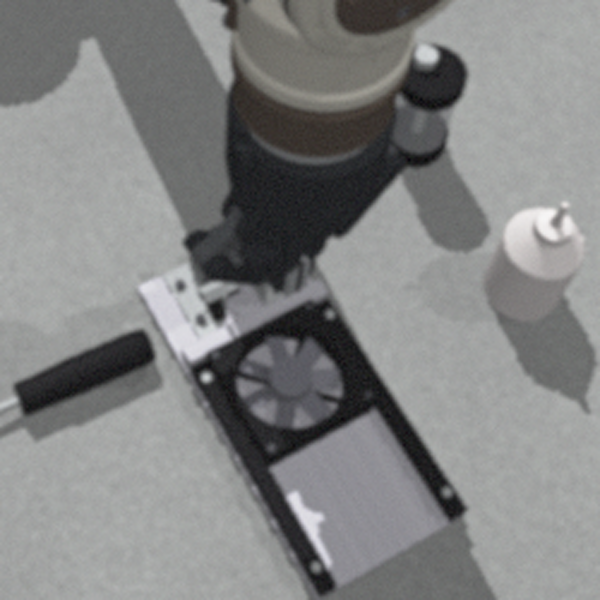

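View pics/w9.png

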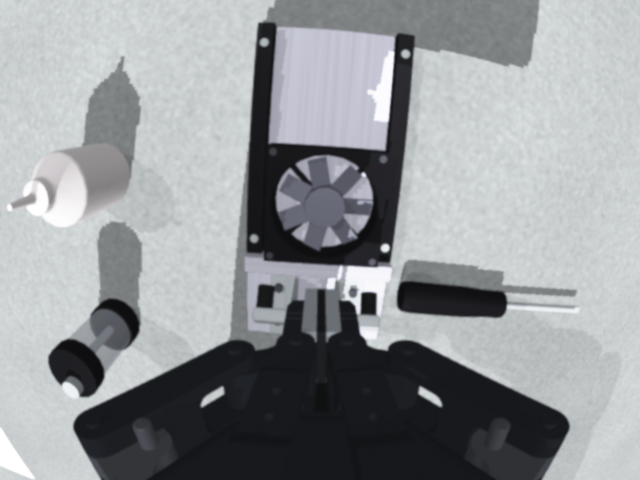

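The wrist view shows the fan flush against the stop (edge at v≈262) and the fingers centred on the clamp. Now the first part of the handle push.

Request:
{"fn": "apply_moves", "kwargs": {
  "targets": [-0.015, -0.05, -0.004, 0, 0, 0, 0, -0.031, -0.1, -0.008, 0, 0, 0, 0, -0.037, -0.135, -0.011, 0, 0, 0, 0, -0.042, -0.172, -0.014, 0, 0, 0, 0, -0.042, -0.203, -0.017, 0, 0, 0, 0, -0.041, -0.234, -0.019, 0, 0, 0, 0, -0.036, -0.265, -0.021, 0, 0, 0, 0, -0.03, -0.296, -0.023, 0, 0, 0, 0, -0.02, -0.326, -0.026, 0, 0, 0, 0, -0.01, -0.356, -0.028, 0, 0, 0, 0, -0.01, -0.356, -0.028, 0, 0, 0, 0]
}}

```text
clock: 10.35
eef_pos: [0.5073, 0.0503, 0.1083]
tool_rot: [0.457, 0.54, -0.458, 0.539]
ft_force: [2.0, 0.4, 3.0]
grip_width: -0.0001
```

```bash
python3 -c "
from h import *
st()
for r in (105,):
 for ph in (.45,.6,.75,.9,1.05,1.15,1.25,1.32):
  print(ph,row(w(40+r*np.sin(ph)-7*np.cos(ph)-11,0,45+r*np.cos(ph)+7*np.sin(ph)-37.5))[:3])
import cv2
im,d=bot.camera('wrist');cv2.imwrite('pics/w10.png',im[:,:,::-1])
im,d=bot.camera('scene');cv2.imwrite('pics/s10.png',cv2.resize(im[150:400,230:480,::-1],None,fx=2.4,fy=2.4,interpolation=2))
"
```

```text
10.35 tcp [0.5073 0.0503 0.1083] jig [ 6.720e+01 -1.000e-01  1.083e+02] F [1.97 0.38 3.01] w -0.0001 q [ 0.099  0.32  -0.134  1.119  0.     3.076]
[[-0.001  0.987  0.163]
 [ 0.     0.163 -0.987]
 [-1.    -0.001 -0.   ]]
0.45 [ 0.013 -0.005  0.   ]
0.6 [ 0.041 -0.061 -0.004]
0.75 [ 0.077 -0.113 -0.008]
0.9 [ 0.12  -0.158 -0.011]
1.05 [ 0.17  -0.197 -0.014]
1.15 [ 0.206 -0.218 -0.016]
1.25 [ 0.244 -0.236 -0.017]
1.32 [ 0.272 -0.246 -0.018]
```

View pics/w10.png

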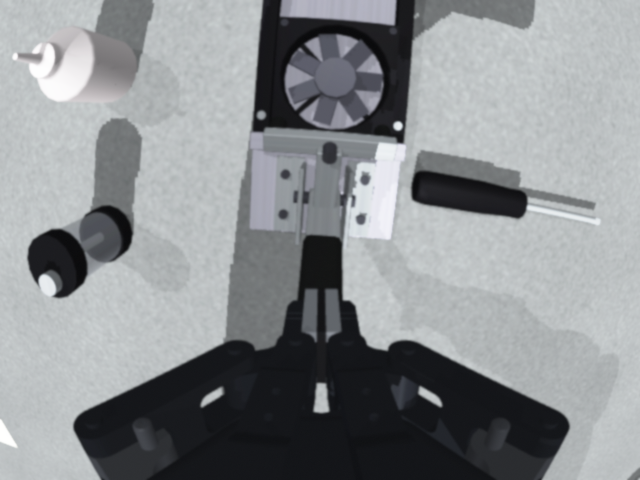

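View pics/s10.png

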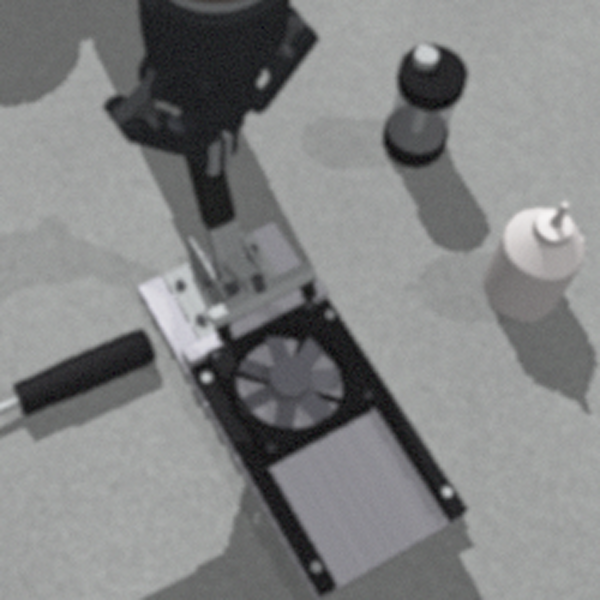

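The handle is tilting on its centre line and the presser is coming down on the fan, which has stayed put. Continuing along the arc.

Request:
{"fn": "apply_moves", "kwargs": {
  "targets": [0.027, -0.033, -0.002, 0, 0, 0, 0, 0.041, -0.061, -0.004, 0, 0, 0, 0, 0.059, -0.088, -0.006, 0, 0, 0, 0, 0.077, -0.113, -0.008, 0, 0, 0, 0, 0.099, -0.136, -0.01, 0, 0, 0, 0, 0.12, -0.158, -0.011, 0, 0, 0, 0, 0.145, -0.178, -0.012, 0, 0, 0, 0, 0.17, -0.197, -0.014, 0, 0, 0, 0, 0.188, -0.208, -0.015, 0, 0, 0, 0, 0.206, -0.218, -0.016, 0, 0, 0, 0, 0.206, -0.218, -0.016, 0, 0, 0, 0]
}}

```text
clock: 11.37
eef_pos: [0.4511, 0.0449, 0.0549]
tool_rot: [0.456, 0.541, -0.459, 0.538]
ft_force: [-0.2, -0.5, -0.5]
grip_width: 0.0001
```

```bash
python3 -c "
from h import *
st()
for r in (105,):
 for ph in (1.05,1.15,1.25,1.32,1.4):
  print(ph,row(w(40+r*np.sin(ph)-7*np.cos(ph)-11,0,45+r*np.cos(ph)+7*np.sin(ph)-37.5))[:3])
import cv2
im,d=bot.camera('wrist');cv2.imwrite('pics/w11.png',im[:,:,::-1])
"
```

```text
11.37 tcp [0.4511 0.0449 0.0549] jig [123.7   0.3  54.9] F [-0.18 -0.5  -0.54] w 0.0001 q [ 0.099  0.277 -0.352  0.948 -0.     3.077]
[[-0.007  0.987  0.163]
 [-0.001  0.163 -0.987]
 [-1.    -0.007 -0.   ]]
1.05 [-0.044  0.028  0.001]
1.15 [-0.007  0.007 -0.001]
1.25 [ 0.031 -0.01  -0.002]
1.32 [ 0.059 -0.02  -0.003]
1.4 [ 0.091 -0.029 -0.004]
```

View pics/w11.png

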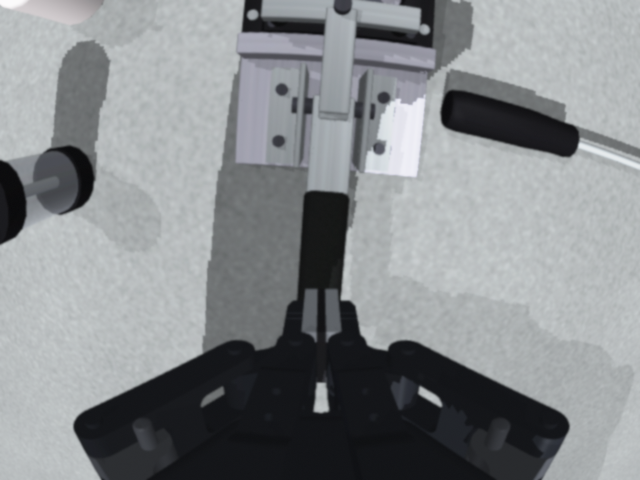

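The presser bar is now over the fan edge and the force has dropped to zero, so it may have snapped. I'll measure the handle angle from depth.

```bash
python3 -c "
from h import *
wdep([(329,130),(329,150),(327,180),(326,205),(325,230),(324,255),(323,270),(323,280),(290,16),(390,20),(332,290)])
"
```

```text
(329, 130) [166 173 178] [ 3.8 72.4  3.4] [49.  -1.9 52.2]
(329, 150) [162 168 173] [ 2.4 62.9  3.4] [58.5 -1.1 53.7]
(327, 180) [158 164 168] [ 1.  48.7  2.5] [72.7 -1.  55.2]
(326, 205) [24 25 25] [-3.4 37.4  2. ] [84.  -0.6 59.5]
(325, 230) [23 24 24] [-5.2 25.7  1.5] [95.7 -0.2 61.4]
(324, 255) [23 25 23] [-6.4 13.5  1. ] [107.9   0.3  62.6]
(323, 270) [22 23 22] [-7.5  6.2  0.6] [115.2   0.4  63.7]
(323, 280) [21 23 22] [-8.3  1.2  0.6] [120.2   0.8  64.5]
(290, 16) [156 162 167] [ -2.1 127.  -14.6] [ -4.1 -23.9  58. ]
(390, 20) [173 179 183] [ -2.1 126.   31.4] [-6.5 22.  58. ]
(332, 290) [88 92 97] [-37.    9.5   4.1] [111.6   3.6  93.3]
```

The handle slope is 0.138, which matches the 0.14 of the locked position, and the fingers are 28 mm above it. Retracting straight up, then a final check.

Request:
{"fn": "apply_moves", "kwargs": {
  "targets": [-0.1, 0, 0, 0, 0, 0, 0, -0.24, 0, 0, 0, 0, 0, 0, -0.38, 0, 0, 0, 0, 0, 0, -0.52, -0.1, 0, 0, 0, 0, 0, -0.66, -0.2, 0, 0, 0, 0, 0, -0.7, -0.32, 0, 0, 0, 0, 0, -0.7, -0.32, 0, 0, 0, 0, 0, -0.7, -0.32, 0, 0, 0, 0, 0]
}}

```text
clock: 12.13
eef_pos: [0.3758, 0.0322, 0.2335]
tool_rot: [0.458, 0.538, -0.457, 0.54]
ft_force: [0.5, -0.8, -1.5]
grip_width: 0.0003
```

```bash
python3 -c "
from h import *
st()
import cv2
im,d=bot.camera('scene');cv2.imwrite('pics/s12.png',im[:,:,::-1]);cv2.imwrite('pics/s12c.png',cv2.resize(im[220:400,280:430,::-1],None,fx=3.3,fy=3.3,interpolation=2))
im,d=bot.camera('top');cv2.imwrite('pics/t12c.png',cv2.resize(im[125:280,180:480,::-1],None,fx=2.6,fy=2.6,interpolation=2))
"
```

```text
12.13 tcp [0.3758 0.0322 0.2335] jig [199.8   6.4 233.5] F [ 0.52 -0.8  -1.48] w 0.0003 q [ 0.085 -0.022 -0.206  1.382 -0.     3.063]
[[ 0.004  0.987  0.163]
 [ 0.     0.163 -0.987]
 [-1.     0.004  0.   ]]
```

View pics/s12c.png

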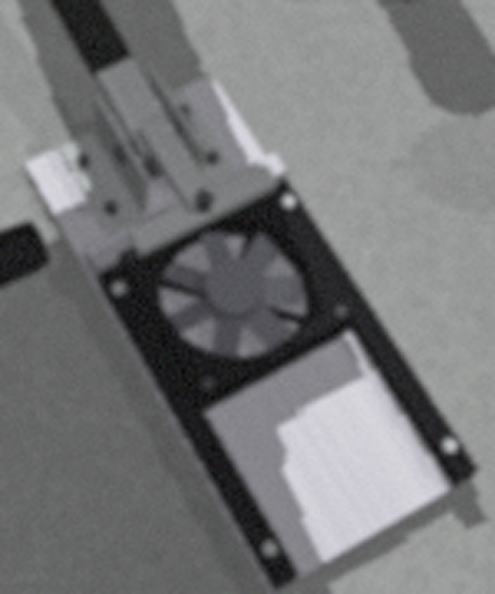

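View pics/t12c.png

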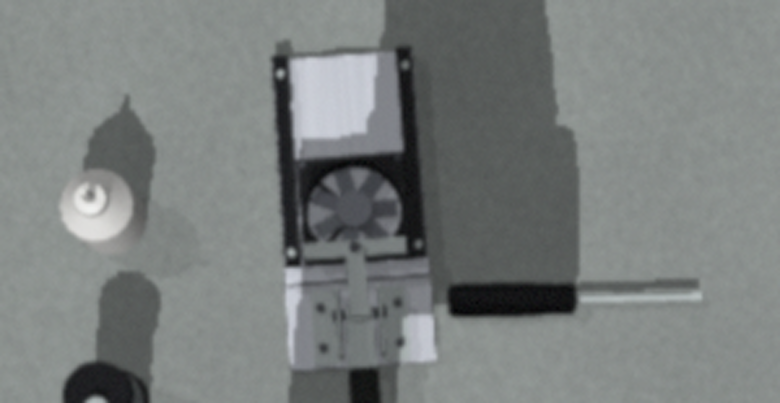

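View pics/s12.png

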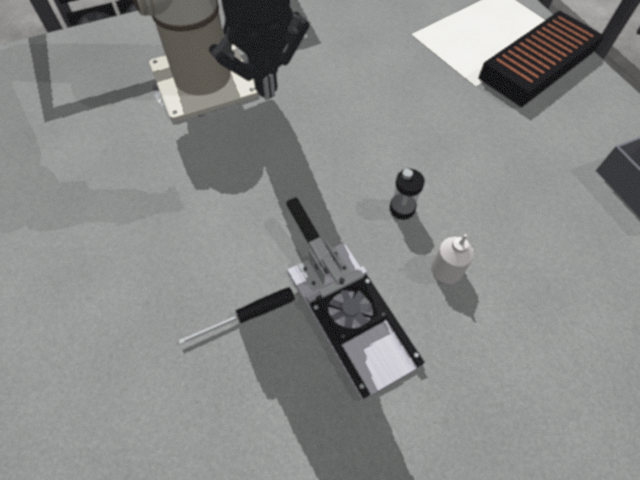

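The final pictures show the fan at the stop with its far edge unchanged (enlarged scene view, (205,408) to (350,330)). The presser bar lies across it, the handle is down towards the robot, and the other objects are where they were. Handing in.

```bash
python3 -c "
from workcell import bot
print(bot.job_done())"
```

```text
the job is handed in; nothing more can be done
None
```

I pushed the fan home against the end stop, then pushed the clamp handle over until it snapped into lock. I handed the job in about 12 s into the run.

- **Fan:** both far corners measured at x ≈ -80 mm in the jig's frame, which is fully home. It took 8 N against the stop and looked unmoved in the last pictures.
- **Clamp:** the handle's slope measured 0.138 rad, against 0.14 for locked. The force on the tool dropped to zero and the presser bar lies across the fan's edge by the stop. I didn't see the rubber feet touching directly; I infer it from the bar's position.
- **Other objects:** the screwdriver, squeeze bottle and reservoir look to be where they started, by eye rather than by measurement. The arm ended clear of everything.

**One disagreement:** the wrist camera's depth showed the real finger ends about 38 mm behind the stated TCP. The first push therefore passed over the fan without touching it. I backed up, corrected for the offset and pushed again.

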